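Wind the grill grate down to its mark and re-latch the ratchet

TASK

Wind the grill's grate down with the crank to the notch that brings the yellow pointer nearest the red ring: first wind up a little to unhook the loaded pawl, lift it over onto its rest, then turn the crank back. Lay the pawl gently into the ratchet again and ease the crank back until you feel a tooth bear firmly on the seated pawl, never forcing the two together, then let go. Keep off the grate and leave the crockery, jar and tins where they stand.

Things in the scene. Friction and masses are not known exactly. Their poses are not given: they have to be found in the camera images.
- winch_axis (a point): On the winch shaft's axis (level, 185 mm up), opposite the crank handle's middle. The winch is on the left end of a table-top charcoal grill. Axes, fixed: x ('u') level along the red winch plate, roughly away from the robot; y ('n') along the shaft, out of the plate; z up. n from this point, mm: plate face -132, ratchet wheel -110 to -100, pawl -111 to -99, crank arm -54 to -46.
- crank_grip (a point): Middle of the crank's wooden handle, a barrel 27 mm thick, 84 mm long along n, spinning freely on its pin; its axis runs 90 mm from the shaft's. At winch 0 it is on the +u side, 10 degrees below level (u +88.6, z -15.6 mm from the shaft). It circles in the u-z plane: +1 rad of winch takes it 1 rad down, towards straight below the shaft. Only its position is of use.
- winch (a joint): Turn of shaft, crank and ratchet wheel, rad. Positive = backward = handle and grate go down, 30 mm of grate per rad. Starts at -0.055 to -0.013, pawl in notch 0. One notch is 0.4189 rad (12.6 mm). In notch k a tooth first touches the seated pawl ('bearing position') at about 0.4189 k - 0.011, and bears firmly 0.01 to 0.03 further: find it by feel. Travel ends at -0.9, 2.2.
- grate: Stainless grate 260 x 345 mm, about 1.6 kg (+-20 %), over the fire box behind the winch plate, on two posts 360 mm tall (n below -150 mm from winch_axis). Origin 288 mm up at winch 0. A friction brake on the shaft holds it wherever the crank is left: winding up takes 16 to 21 N at the handle, winding down (pawl off) 3 to 10 N. Not to be touched.
- ratchet_wheel: Steel ratchet wheel, 96 mm across, 15 hooked teeth 11 mm deep. Origin on the shaft axis at the plate's face; turns with the winch. A tooth bears firmly on the pawl above 12 N; the two must never be pressed together with over 45 N. Easing the crank down with the pawl in, 3 N more at the handle than the drag is about 12 N at the tooth, 12 N more about 40 N. So is heaving at a hooked pawl.
- pawl_nose: The yellow pawl's wedge nose, 65 mm from its pivot; origin on the pivot axis at the plate's face. It works in the gaps at the wheel's top. While a tooth bears on it, it is hooked and cannot be lifted; it comes free when the winch is wound up (negative) 0.15 rad or more from there and it rides up the sloping back of the next tooth (past 0.42 it clicks into the next notch).
- pawl_pivot (a point): On the pawl's pivot axis (parallel to the shaft; u +58, z +70 mm from it), opposite the peg's middle (n -76 from winch_axis); axes as winch_axis. Laid down with the winch 0.16 to 0.40 short of a notch's bearing position, the nose lands in that notch's gap, on the slope, and sinks home as the crank is eased back; closer than 0.14 it lands on top of the tooth and misses the notch.
- pawl_peg (a point): Middle of the pawl's thumb peg, an aluminium sleeve 16 mm thick, 38 mm long along n, spinning on a pin that sticks out from the pawl; 42.2 mm from the pivot axis. Pawl seated: 38.6 mm to the -u side of the pivot, 17 mm below it. Lifting carries it up and over the pivot on a circle in the u-z plane, to the +u side. Pinch it from above, fingers closing along u.
- pawl (a joint): Turn of the pawl, rad: about 0 fully seated with the tooth bearing on it, 0.05 to 0.13 on a slope, 0.14 to 0.17 on top of a tooth; positive = lifted. Laid back it rests on its pin at 2.45; past 2.1 its own weight (0.24 kg) carries it there, short of 1.8 it falls forward onto the wheel. Let it down by hand: dropped from high up it strikes the wheel too hard.
- pointer (a point): Centre of the yellow pointer tab, 46 x 6 x 5 mm, on the grate's carriage beside the scale rod, at the -u side of the winch plate; goes up and down with the grate.
- mark (a point): Centre of the red marker ring (26 mm across, 8 mm high) clamped on the vertical scale rod, 25 to 50 mm (2 to 4 notches) below the pointer at the start. In the nearest notch the pointer comes to within 7 mm of its height.
- spice_tin_mid (a point): brown card tin, 60 mm across, 65 mm high, standing before the end of the crank handle; the point is its centre. Bystander.
- oil_jar_mid (a point): amber jar, 56 mm across, 90 mm high, on the far side of the crank; the point is its centre. Bystander.
- bowl_a_mid (a point): olive-green bowl, 124 mm across, 55 mm high; the point is its centre. Bystander.
- bowl_b_mid (a point): olive-green bowl, 124 mm across, 55 mm high; the point is its centre. Bystander.
- mug_mid (a point): white cup, 76 mm across, 85 mm high; the point is its centre. Bystander.
- salt_tin_mid (a point): tan card tin, 68 mm across, 110 mm high; the point is its centre. Bystander.

How it is judged:
By the outcome, as a careful person would: the job done as asked, in the order asked, and still so for the second after the job is handed in, with the robot touching nothing.
It also fails if it takes over 72 s, if anything falls off the work surface, if the arm or the gripper's body presses on something with over 40 N, if the wrist force passes 120 N, or if a joint passes its speed limit or range.

ROBOT

A 6-joint arm with a two-finger parallel gripper is mounted at the origin on the work surface. World frame = base frame: x ahead of the robot, y to its left, z up, the work surface at z = 0. Lengths are in mm, angles in degrees, forces in N, time in s.
With the tool pointing down it reaches from about 325 to 850 mm from the base axis. Payload 15.5 kg.
Tool frame: the origin (TCP) lies at the very end of the fingers, on their centre line; the grasp point (between the pads) lies 19 mm behind it (r.grasp_offset is the distance from the TCP to the grasp point, in mm); z points along the fingers, y is the line along which they close (so a half turn about z gives the same grasp; the last joint's range is limited). The gripper opens to 91 mm and grips with 3 to 60 N. Pads are 32 mm wide; open, the fingers measure 118 mm over their backs; the gripper's body (76 mm by 178 mm) begins 60 mm behind the grasp point.
Start: joints at [66.721, 28.281, 77.091, -0, 74.628, -5.472], TCP at [191.133, 595.058, 213.915] pointing down, gripper open.
Joint ranges: [-166.48, 166.48], [-47.26, 123.95], [12.59, 153.08], [-70.14, 250.14], [6.76, 159.57], [-176.63, 176.63]. Speed limits (degrees/s): [108.29, 108.29, 147.25, 172.46, 172.46, 172.46].

INTERFACE

Orientations are given as a 3x3 rotation matrix whose columns are the frame's x, y, z axes.
In Python, from rig import observe, optics, close_job, r gives the robot as it stands.
- The arm moves only by the tool carry_out, never from a script. Its argument "series" is a list of rows, each a list of 5 numbers: the shift along the tool's x, y, z scaled (see below), then the turn about the tool's z scaled (see below), then the opening, from -1 (shut) to 1 (fully open). In form: [[x, y, z, roll, jaw], ...]. A call has 1 to 8 rows; each row is the pose to reach, as a shift and turn from the pose commanded when the call began, along the tool's axes at that moment, turning the shorter way round; what a row does not reach only later rows make up. The controller multiplies each number of a shift by 500 mm and each number of a turn by 180 degrees. A row lasts 1/10 s, in which the tool goes at most 50 mm and 8.59 degrees, less where a joint would pass 70% of its speed; a pose out of reach is approached as far as the arm can. A call with a number of a shift or a turn outside -1 to 1 is refused whole. A call with a gripper value outside its range is refused whole. The fingers move at their own pace and stop on an object; "squeeze" is the grip in N (left out, the last holds). Time passes only in rows, so rows that repeat a pose let the fingers close. It gives the time, the measured TCP pose, the force, the opening and the grip force at its end, in the units of the state.
- observe(): the state, without advancing time (a new reading comes with each control period).
- optics.capture(name): name is "side" or "top"; returns the picture (400x640x3 uint8, red, green, blue); there is no depth.
- optics.camera_info(name): a dict with "intrinsics" (3x3 intrinsics, pixels), "cam_to_world" (4x4, takes a point from camera to world coordinates). Camera axes: x right, y down, z forward; pixel columns grow to the right and rows downward; lengths in mm; the calibration is good to about 2 mm. A picture is of the moment at which its call begins. camera_info takes no time and is no camera call.
- close_job(): hands the job in; it is judged then, once.
The state is a dict: "t": time; "joints": joint angles; "qvel": joint speeds; "effort": joint torques, N m; "tool_pos": TCP position; "tcp_rot": TCP orientation; "contact_force": force on the tool from outside, world axes, zero at the start; "moment": the same for the moment, N m; "finger_gap": finger opening in mm; "grasp_force": force on a finger pad.
Only numpy, scipy, OpenCV 4.12 (cv2) and the standard library are available. Lean on these libraries where they do the work, as an engineer would, in place of code of your own. Each camera call takes 0.05 s, during which the arm holds its last target. There are 200 camera calls.

## Working session

There is one attempt and no reset: what is moved stays moved. The work goes in short steps, Python scripts to look and compute and a tool call to move; the robot and the scene stay as the last step left them, time stands still between calls to the robot, and variables do not carry over. Pictures are saved under pics/ and viewed, at most 10 in all, crops included, and the job is handed in when it is done.

Besides the shell and the picture viewer there is one more tool, called after "Call:" by a JSON object that holds its "method" and its "body". carry_out: Moves the arm, as the interface text tells. Shifts and turns lie within -1 to 1; 1 stands for 500 mm of shift or 180 degrees of turn. Its arguments: {"type":"object","properties":{"series":{"type":"array"},"squeeze":{"type":"number"}},"required":["series"]}

```bash
mkdir -p pics
python3 - <<'E'
from rig import observe, optics, r
import cv2,numpy as np
for n in ("side","top"):
    im=optics.capture(n); cv2.imwrite(f"pics/{n}0.png",im[:,:,::-1])
    c=optics.camera_info(n); print(n,np.round(c["intrinsics"],1).tolist(),np.round(c["cam_to_world"],3).tolist())
s=observe(); print(s["t"],s["tool_pos"],np.round(s["tcp_rot"],3).tolist(),s["contact_force"],s["finger_gap"],r.grasp_offset)
E
```

```text
side [[481.7, 0.0, 312.1], [0.0, 481.7, 193.7], [0.0, 0.0, 1.0]] [[0.947, -0.237, 0.215, 251.858], [-0.32, -0.66, 0.679, -802.355], [-0.019, -0.713, -0.701, 1112.569], [0.0, 0.0, 0.0, 1.0]]
top [[387.5, 0.0, 318.6], [0.0, 387.5, 195.5], [0.0, 0.0, 1.0]] [[0.021, -0.998, 0.059, 509.696], [-0.999, -0.022, -0.03, 93.218], [0.031, -0.058, -0.998, 1064.602], [0.0, 0.0, 0.0, 1.0]]
0.1 [191.00405432 594.75186661 213.40065653] [[-0.952, 0.306, -0.0], [0.306, 0.952, -0.001], [0.0, -0.001, -1.0]] [-0.4595982   0.07325857 -0.84066462] 90.94211103324463 18.8
```

View pics/side0.png

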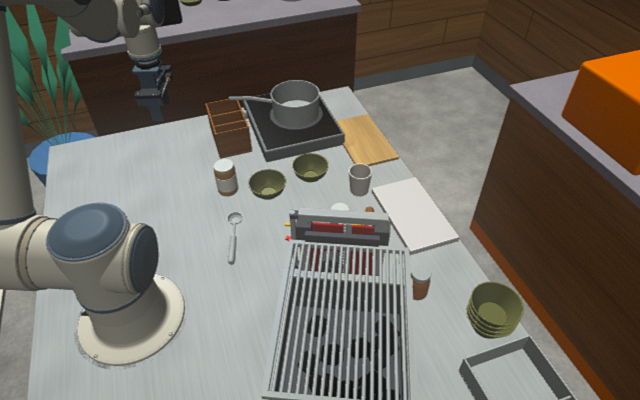

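View pics/top0.png

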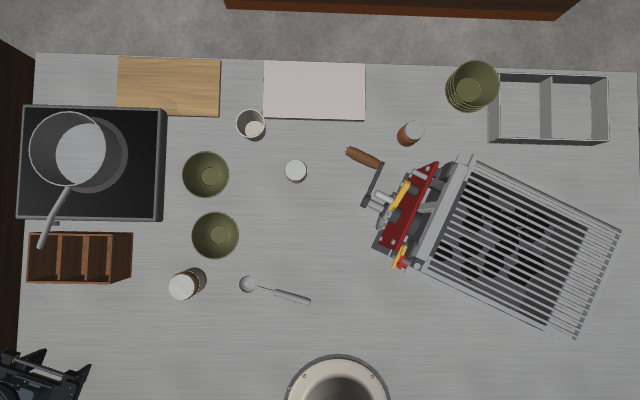

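The side view shows the plate from behind, at (290-390, 210-245), with the grate in front of it. The top view shows the red plate from (437,163) to (385,250), the crank handle at (362,157), the yellow pawl at (402,192) and the pointer and mark near (400,257). I'll enlarge both regions.

Run:
```python
import cv2
a=cv2.imread("pics/top0.png")[130:280,330:480]; cv2.imwrite("pics/topc.png",cv2.resize(a,(600,600),interpolation=cv2.INTER_CUBIC))
a=cv2.imread("pics/side0.png")[195:265,270:410]; cv2.imwrite("pics/sidec.png",cv2.resize(a,(800,400),interpolation=cv2.INTER_CUBIC))
```

```text
(no output)
```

View pics/topc.png

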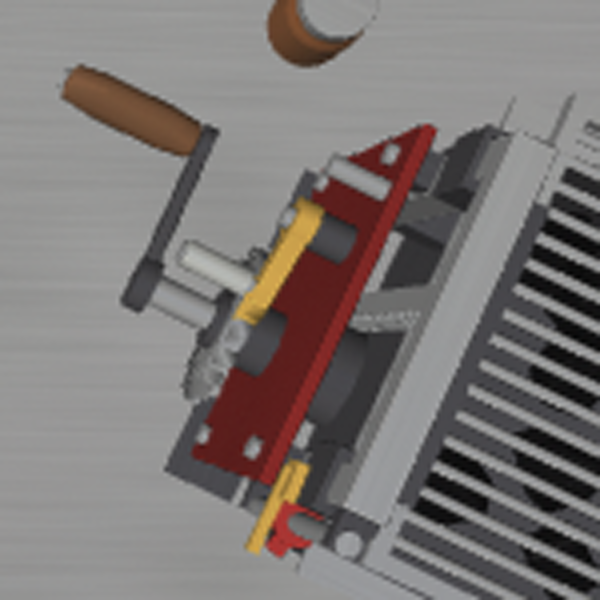

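View pics/sidec.png

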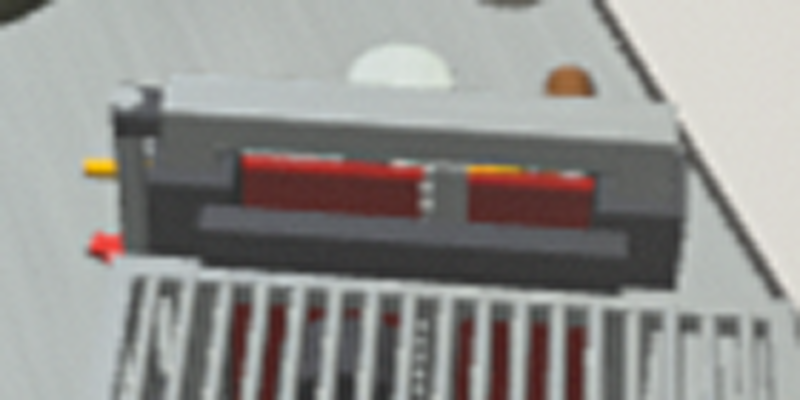

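The top crop shows the handle ends at (75,83) and (190,140), the hub at (142,285), the peg's outer end at (190,253), the pointer from (253,550) to (300,465), and the red ring near (290,530). The side crop shows the pointer tip at (85,167) and the ring's edge at (90,245).

```bash
cat > h.py <<'E'
import numpy as np, cv2
from rig import observe, optics, r
from scipy.optimize import least_squares
def proj(n,P):
    c=optics.camera_info(n);T=np.linalg.inv(c["cam_to_world"]);p=np.asarray(P)@T[:3,:3].T+T[:3,3]
    q=p@np.array(c["intrinsics"]).T
    return q[...,:2]/q[...,2:]
def ray(n,uv):
    c=optics.camera_info(n);d=np.linalg.inv(c["intrinsics"])@[uv[0],uv[1],1];T=np.array(c["cam_to_world"])
    return T[:3,3],T[:3,:3]@d
def tri(a,b):
    o1,d1=ray("top",a);o2,d2=ray("side",b)
    s=np.linalg.lstsq(np.c_[d1,-d2],o2-o1,rcond=None)[0]
    p,q=o1+s[0]*d1,o2+s[1]*d2
    return (p+q)/2,np.linalg.norm(p-q)
def L2W(f,P):
    x,y,a=f;P=np.asarray(P,float);u=np.array([np.cos(a),np.sin(a),0]);n=np.array([-np.sin(a),np.cos(a),0])
    return np.array([x,y,185])+P[...,:1]*u+P[...,1:2]*n+P[...,2:]*np.array([0,0,1])
E
python3 - <<'E'
from h import *
w=-0.034;a=np.deg2rad(10)+w;g=[90*np.cos(a),-90*np.sin(a)]
L=[[g[0],42,g[1]],[g[0],-42,g[1]],[19.4,-57,53],[0,-46,0]]
C=np.array([[75,83],[190,140],[190,253],[140,285]])/4+[330,130]-.4
f=least_squares(lambda f:(proj("top",L2W(f,L))-C).ravel(),[500,-30,-.4])
print(f.x,np.rad2deg(f.x[2]),f.fun.reshape(-1,2).round(1).tolist())
np.save("f.npy",f.x)
t=lambda x,y:(x/4+330-.4,y/4+130-.4)
s=lambda x,y:(x/5.714+270-.4,y/5.714+195-.4)
print("pointer end",tri(t(253,548),s(83,167)))
top=cv2.imread("pics/top0.png")[:,:,::-1].astype(int);side=cv2.imread("pics/side0.png")[:,:,::-1].astype(int)
for nm,im,(r0,r1,c0,c1) in (("top",top,(240,275,390,412)),("side",side,(215,245,280,300))):
    z=im[r0:r1,c0:c1];R,G,B=z[...,0],z[...,1],z[...,2]
    for k,m in (("red",(R>130)&(G<110)),("yel",(R>150)&(G>110)&(B<110))):
        v,u=np.nonzero(m);print(nm,k,len(u),[(int(a+c0),int(b+r0)) for a,b in zip(u,v)])
inv=lambda p:((p-[f.x[0],f.x[1],185])@np.array([[np.cos(f.x[2]),-np.sin(f.x[2]),0],[np.sin(f.x[2]),np.cos(f.x[2]),0],[0,0,1]]))
print(inv(tri(t(253,548),s(83,167))[0]))
E
```

```text
[ 5.72551842e+02  3.05256090e+00 -4.34116185e-01] -24.87302520412125 [[-1.8, -0.8], [1.8, 0.9], [-0.1, 0.4], [0.2, -0.6]]
pointer end (array([414.60063418, -79.77959778, 292.07206541]), np.float64(5.281499519057765))
top red 99 [(399, 240), (400, 240), (399, 241), (400, 241), (398, 242), (399, 242), (400, 242), (398, 243), (399, 243), (400, 243), (398, 244), (399, 244), (400, 244), (398, 245), (399, 245), (399, 246), (396, 247), (398, 248), (395, 249), (396, 250), (397, 250), (401, 255), (400, 256), (401, 256), (402, 256), (403, 256), (404, 256), (400, 257), (401, 257), (402, 257), (403, 257), (404, 257), (405, 257), (406, 257), (399, 258), (400, 258), (401, 258), (402, 258), (407, 258), (408, 258), (399, 259), (400, 259), (401, 259), (409, 259), (398, 260), (399, 260), (400, 260), (401, 260), (398, 261), (399, 261), (400, 261), (401, 261), (399, 262), (400, 262), (401, 262), (402, 262), (399, 263), (400, 263), (401, 263), (402, 263), (403, 263), (398, 264), (399, 264), (400, 264), (401, 264), (402, 264), (403, 264), (404, 264), (397, 265), (398, 265), (399, 265), (400, 265), (401, 2
[... 1307 characters left out ...]
 261), (394, 262), (395, 262), (396, 262), (393, 263), (394, 263), (395, 263), (396, 263), (393, 264), (394, 264), (395, 264), (392, 265), (393, 265), (394, 265), (395, 265), (392, 266), (393, 266), (394, 266), (395, 266), (392, 267), (393, 267), (394, 267), (394, 268)]
side red 18 [(287, 236), (288, 236), (290, 236), (291, 236), (286, 237), (287, 237), (288, 237), (289, 237), (290, 237), (291, 237), (286, 238), (287, 238), (288, 238), (289, 238), (290, 238), (291, 238), (288, 239), (288, 240)]
side yel 12 [(285, 223), (286, 223), (287, 223), (288, 223), (289, 223), (285, 224), (286, 224), (287, 224), (288, 224), (289, 224), (288, 225), (289, 236)]
[-108.46006259 -141.58448199  107.07206541]
```

Run:
```python
from h import *
f=np.load("f.npy");a=f[2];M=np.array([[np.cos(a),-np.sin(a),0],[np.sin(a),np.cos(a),0],[0,0,1]])
inv=lambda p:(p-[f[0],f[1],185])@M
for nm,A,B in (("ring",(402.8,261.8),(291.3,238)),("ptr",(392.8,267.5),(284.8,223.8))):
    p,e=tri(A,B);print(nm,p.round(1),e.round(1),inv(p).round(1))
def lift(uv,z):
    o,d=ray("top",uv);return (o+d*(z-o[2])/d[2])
for nm,uv,z in (("spice/whitelid",(296,170),65),("brown",(411,133),78)):
    print(nm,inv(lift(uv,z)).round(0),lift(uv,z).round(0))
# forward check: project ring/pointer models with common xy in both views
s=observe();R=np.array(s["tcp_rot"]);p0=np.array(s["tool_pos"])
w=-.034;g=np.deg2rad(10)+w
for nm,P in (("hover",[90*np.cos(g),5,110]),("grip",[90*np.cos(g),5,-90*np.sin(g)-19])):
    W=L2W(f,P);print(nm,W.round(1),((W-p0)@R/500).round(4))
```

```text
ring [ 422.2 -105.7  268. ] 4.5 [ -90.6 -161.9   83. ]
ptr [414.5 -80.  292.5] 2.0 [-108.5 -141.9  107.5]
spice/whitelid [   5.  135. -120.] [634. 123.  65.]
brown [ 222.  -91. -107.] [ 736. -173.   78.]
hover [655.5 -29.9 295. ] [-1.2665 -0.9055 -0.1624]
grip [655.5 -29.9 153.4] [-1.2666 -0.9052  0.1208]
```

Call:
{"method": "carry_out", "body": {"series": [[-0.1,-0.05,-0.15,0.04,1],[-0.6,-0.43,-0.16,0.35,1],[-0.6,-0.43,-0.16,0.35,1],[-0.6,-0.43,-0.16,0.35,1],[-0.6,-0.43,-0.16,0.35,1],[-0.6,-0.43,-0.16,0.35,1],[-0.6,-0.43,-0.16,0.35,1],[-0.6,-0.43,-0.16,0.35,1]], "squeeze": 50}}

```text
t: 0.9
tool_pos: [412.0, 296.4, 294.1]
tcp_rot: [[-0.153, 0.988, -0.0], [0.988, 0.153, -0.0], [-0.0, -0.0, -1.0]]
contact_force: [0.1, 1.0, -0.1]
finger_gap: 91.5
grasp_force: 0.0
```

```bash
cat >> h.py <<'E'
f=np.load("f.npy")
def to(P,ff=f):
    "shift (call units) in present tool axes and roll to reach TCP local P with y=u"
    s=observe();R=np.array(s["tcp_rot"]);W=L2W(ff,P)
    yw=np.arctan2(R[1,1],R[0,1]);roll=-(ff[2]-yw)/np.pi
    print("t",round(s["t"],2),"tcp",np.round(s["tool_pos"],1),"F",np.round(s["contact_force"],1),"gap",round(s["finger_gap"],1),"grip",np.round(s["grasp_force"],1))
    print("shift",((W-s["tool_pos"])@R/500).round(4),"roll",round((roll+1)%2-1,4))
def loc(ff=f):
    s=observe();a=ff[2];M=np.array([[np.cos(a),-np.sin(a),0],[np.sin(a),np.cos(a),0],[0,0,1]])
    return (np.array(s["tool_pos"])-[ff[0],ff[1],185])@M
E
python3 -c "
from h import *
to([89.1,5,110])"
```

```text
t 0.9 tcp [412.  296.4 294.1] F [ 0.1  1.  -0.1] gap 91.5 grip 0.0
shift [-0.7195  0.3813 -0.0016] roll 0.1871
```

Call:
{"method": "carry_out", "body": {"series": [[-0.72,0.38,0,0.187,1],[-0.72,0.38,0,0.187,1],[-0.72,0.38,0,0.187,1],[-0.72,0.38,0,0.187,1],[-0.72,0.38,0,0.187,1],[-0.72,0.38,0,0.187,1],[-0.72,0.38,0,0.187,1],[-0.72,0.38,0,0.187,1]]}}

```text
t: 1.7
tool_pos: [652.6, -22.7, 293.6]
tcp_rot: [[0.414, 0.91, -0.001], [0.91, -0.414, 0.0], [-0.0, -0.001, -1.0]]
contact_force: [-0.2, 0.4, 1.4]
finger_gap: 90.8
grasp_force: 0.0
```

Call:
{"method": "carry_out", "body": {"series": [[0,0,0,0,1],[0,0,0,0,1]]}}

```text
t: 1.9
tool_pos: [651.9, -21.7, 293.0]
tcp_rot: [[0.416, 0.909, -0.001], [0.909, -0.416, 0.0], [-0.0, -0.001, -1.0]]
contact_force: [-0.6, -0.2, -0.8]
finger_gap: 91.2
grasp_force: 0.0
```

```bash
python3 -c "
from h import *
to([89.1,5,-31.6])"
```

```text
t 1.9 tcp [651.9 -21.7 293. ] F [-0.6 -0.2 -0.8] gap 91.2 grip 0.0
shift [-0.0118  0.0137  0.2792] roll 0.0017
```

Call:
{"method": "carry_out", "body": {"series": [[-0.012,0.014,0.09,0.0017,0.5],[-0.012,0.014,0.18,0.0017,0.2],[-0.012,0.014,0.28,0.0017,0],[-0.012,0.014,0.28,0.0017,-0.1],[-0.012,0.014,0.28,0.0017,-0.2],[-0.012,0.014,0.28,0.0017,-1],[-0.012,0.014,0.28,0.0017,-1],[-0.012,0.014,0.28,0.0017,-1]], "squeeze": 8}}

```text
t: 2.7
tool_pos: [656.4, -29.1, 155.8]
tcp_rot: [[0.419, 0.908, 0.002], [0.908, -0.419, -0.0], [0.001, 0.002, -1.0]]
contact_force: [-10.8, 7.2, 1.4]
finger_gap: 30.1
grasp_force: 7.2
```

Call:
{"method": "carry_out", "body": {"series": [[0,0,0,0,-1],[0,0,0,0,-1],[0,0,0,0,-1]]}}

```text
t: 3.0
tool_pos: [654.3, -28.1, 154.4]
tcp_rot: [[0.419, 0.908, -0.002], [0.908, -0.419, 0.001], [0.0, -0.003, -1.0]]
contact_force: [-9.4, 7.2, 4.4]
finger_gap: 25.8
grasp_force: 8.0
```

```bash
python3 -c "
from h import *
to([89.1,5,-31.6]); print(loc())
cv2.imwrite('pics/g1.png',cv2.resize(optics.capture('top')[110:260,320:470,::-1],(600,600),interpolation=cv2.INTER_CUBIC))"
```

```text
t 3.0 tcp [654.3 -28.1 154.4] F [-9.4  7.2  4.4] gap 25.8 grip 8.0
shift [-0.0023  0.0037  0.002 ] roll 0.0006
[ 87.2465914    6.13346491 -30.58889037]
```

View pics/g1.png

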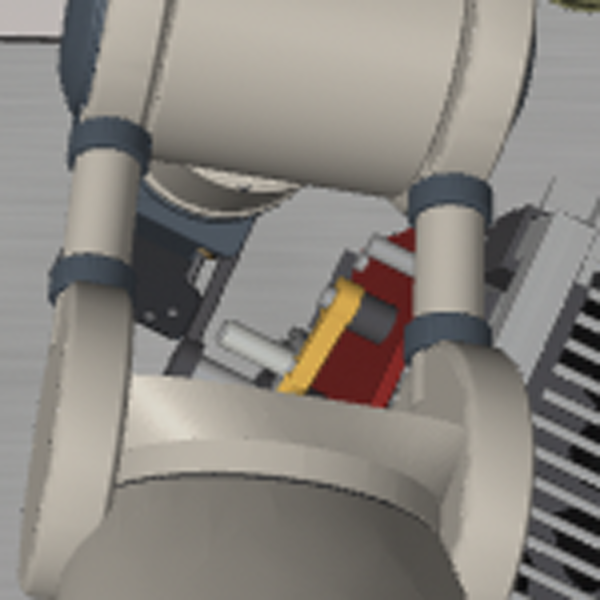

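The gripper holds the handle (gap 25.8 mm). The side force shows my u is about 2 mm high, so I'll correct that and wind up about 0.28 rad.

Call:
{"method": "carry_out", "body": {"series": [[0,-0.004,0,0,-1],[0,-0.004,0,0,-1],[0,-0.0035,-0.01,0,-1],[0,-0.003,-0.02,0,-1],[0,-0.003,-0.03,0,-1],[0,-0.003,-0.04,0,-1],[0,-0.003,-0.05,0,-1],[0,-0.003,-0.05,0,-1]], "squeeze": 50}}

```text
t: 3.85
tool_pos: [654.0, -28.0, 178.1]
tcp_rot: [[0.419, 0.908, -0.001], [0.908, -0.419, 0.001], [0.0, -0.002, -1.0]]
contact_force: [3.5, 5.1, -12.6]
finger_gap: 25.0
grasp_force: 50.0
```

Call:
{"method": "carry_out", "body": {"series": [[0,0,0,0,-1],[0,0,0,0,-1]]}}

```text
t: 4.05
tool_pos: [654.0, -28.0, 178.2]
tcp_rot: [[0.419, 0.908, -0.001], [0.908, -0.419, 0.001], [0.0, -0.002, -1.0]]
contact_force: [3.0, 4.7, -13.5]
finger_gap: 24.8
grasp_force: 50.0
```

```bash
python3 -c "
from h import *
to([87,5,-5]); print(loc())"
```

```text
t 4.05 tcp [654.  -28.  178.2] F [  3.    4.7 -13.5] gap 24.8 grip 50.0
shift [-0.0022 -0.     -0.0037] roll 0.0006
[86.99850497  6.07619837 -6.82640797]
```

```bash
python3 -c "
import numpy as np
f=np.load('f.npy');f[:2]-=2.1*np.array([np.cos(f[2]),np.sin(f[2])]);np.save('f.npy',f)"
python3 -c "
from h import *
print(loc()); to([17.9,-77,105]); to([17.9,-77,45])"
```

```text
[89.09850497  6.07619837 -6.82640797]
t 4.05 tcp [654.  -28.  178.2] F [  3.    4.7 -13.5] gap 24.8 grip 50.0
shift [-0.1658 -0.143  -0.2235] roll 0.0006
t 4.05 tcp [654.  -28.  178.2] F [  3.    4.7 -13.5] gap 24.8 grip 50.0
shift [-0.1659 -0.1429 -0.1035] roll 0.0006
```

Call:
{"method": "carry_out", "body": {"series": [[0,0,0,0,0.2],[0,0,0,0,0.5],[0,0,-0.07,0,0.5],[0,0,-0.15,0,0],[0,0,-0.23,0,-0.2],[0,0,-0.23,0,-0.2]]}}

```text
t: 4.65
tool_pos: [656.7, -29.0, 300.5]
tcp_rot: [[0.419, 0.908, 0.01], [0.908, -0.419, -0.002], [0.003, 0.01, -1.0]]
contact_force: [0.3, 0.2, -0.1]
finger_gap: 36.4
grasp_force: 0.0
```

```bash
python3 -c "
from h import *
print(loc()); to([17.9,-77,105]); to([17.9,-77,45])"
```

```text
[ 91.97375129   6.3075675  115.54772353]
t 4.65 tcp [656.7 -29.  300.5] F [ 0.3  0.2 -0.1] gap 36.4 grip 0.0
shift [-0.1664 -0.1486  0.0192] roll 0.0005
t 4.65 tcp [656.7 -29.  300.5] F [ 0.3  0.2 -0.1] gap 36.4 grip 0.0
shift [-0.1668 -0.1498  0.1392] roll 0.0005
```

Call:
{"method": "carry_out", "body": {"series": [[-0.08,-0.07,0,0,-0.2],[-0.166,-0.145,0.01,0,-0.2],[-0.166,-0.145,0.01,0,-0.2],[-0.166,-0.145,0.01,0,-0.2]]}}

```text
t: 5.05
tool_pos: [552.5, -74.3, 289.5]
tcp_rot: [[0.421, 0.907, 0.0], [0.907, -0.421, -0.0], [-0.0, 0.001, -1.0]]
contact_force: [0.0, -0.4, 0.7]
finger_gap: 36.8
grasp_force: 0.0
```

```bash
python3 -c "
from h import *
print(loc()); to([17.9,-77,45])
cv2.imwrite('pics/g2.png',cv2.resize(optics.capture('top')[110:260,320:470,::-1],(600,600),interpolation=cv2.INTER_CUBIC))"
```

```text
[ 16.42503575 -78.58381774 104.49004977]
t 5.05 tcp [552.5 -74.3 289.5] F [ 0.  -0.4  0.7] gap 36.8 grip 0.0
shift [0.0032 0.0029 0.119 ] roll 0.0
```

View pics/g2.png

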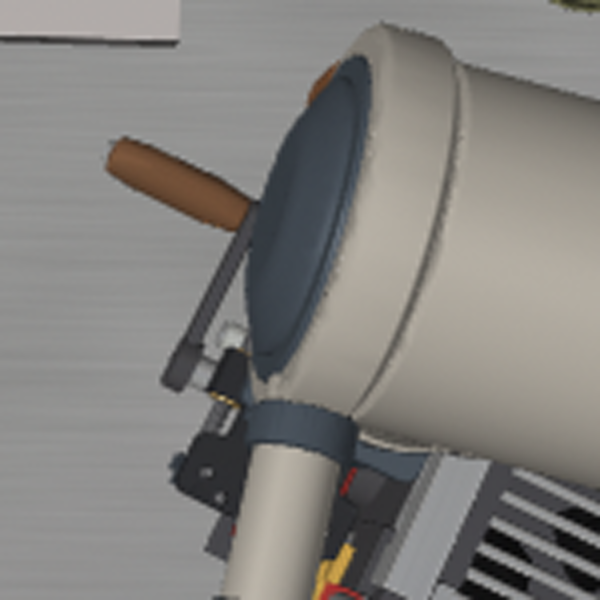

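The peg is at (232,335), just beside the fingers, and the crank has moved up. Next I'll descend and pinch lightly.

Call:
{"method": "carry_out", "body": {"series": [[0.003,0.003,0.03,0,-0.2],[0.003,0.003,0.06,0,-0.2],[0.003,0.003,0.09,0,-0.2],[0.003,0.003,0.119,0,-0.2],[0.003,0.003,0.119,0,-0.2],[0.003,0.003,0.119,0,-0.2]], "squeeze": 6}}

```text
t: 5.7
tool_pos: [556.7, -72.5, 229.7]
tcp_rot: [[0.419, 0.908, 0.0], [0.908, -0.419, 0.0], [0.0, 0.0, -1.0]]
contact_force: [0.5, 0.2, 0.3]
finger_gap: 36.3
grasp_force: 0.0
```

Call:
{"method": "carry_out", "body": {"series": [[0,0,0,0,-1],[0,0,0,0,-1],[0,0,0,0,-1],[0,0,0,0,-1]]}}

```text
t: 6.1
tool_pos: [555.5, -72.5, 229.8]
tcp_rot: [[0.419, 0.908, -0.0], [0.908, -0.419, 0.0], [0.0, -0.0, -1.0]]
contact_force: [-4.3, 3.4, 4.0]
finger_gap: 15.9
grasp_force: 6.0
```

```bash
python3 -c "
from h import *
print(loc()); to([17.9,-77,45])"
```

```text
[ 18.42225952 -75.70706616  44.77094109]
t 6.1 tcp [555.5 -72.5 229.8] F [-4.3  3.4  4. ] gap 15.9 grip 6.0
shift [-0.0026 -0.001  -0.0005] roll 0.0006
```

Call:
{"method": "carry_out", "body": {"series": [[0,-0.005,-0.013,0,-1],[0,-0.006,-0.026,0,-1],[0,-0.005,-0.041,0,-1],[0,-0.001,-0.055,0,-1],[0,0.005,-0.068,0,-1],[0,0.014,-0.08,0,-1],[0,0.024,-0.091,0,-1],[0,0.036,-0.099,0,-1]], "squeeze": 15}}

```text
t: 6.9
tool_pos: [572.2, -80.2, 279.4]
tcp_rot: [[0.419, 0.908, -0.001], [0.908, -0.419, 0.001], [0.0, -0.001, -1.0]]
contact_force: [-1.8, 3.7, 1.7]
finger_gap: 15.4
grasp_force: 15.0
```

```bash
python3 -c "
from h import *
print(loc()-[58,0,70-12])"
```

```text
[-21.19207741 -75.64256506  36.38979247]
```

Forces stay low and the peg is following its arc. I'll carry it on over to the rest.

Call:
{"method": "carry_out", "body": {"series": [[0,0.013,-0.006,0,-1],[0,0.028,-0.01,0,-1],[0,0.042,-0.011,0,-1],[0,0.057,-0.01,0,-1],[0,0.064,-0.009,0,-1],[0,0.071,-0.006,0,-1],[0,0.077,-0.004,0,-1],[0,0.077,-0.004,0,-1]]}}

```text
t: 7.7
tool_pos: [608.3, -96.7, 281.2]
tcp_rot: [[0.419, 0.908, 0.002], [0.908, -0.419, -0.0], [0.001, 0.001, -1.0]]
contact_force: [4.5, 3.3, 4.6]
finger_gap: 15.4
grasp_force: 15.0
```

```bash
python3 -c "
from h import *
to([0,0,0]);print(loc()-[58,0,70-12])"
```

```text
t 7.7 tcp [608.3 -96.7 281.2] F [4.5 3.3 4.6] gap 15.4 grip 15.0
shift [ 0.1511 -0.1529  0.1923] roll 0.0006
[ 18.44350982 -75.45700319  38.20213609]
```

Call:
{"method": "carry_out", "body": {"series": [[0,0,0,0,-0.4],[0,0,0,0,-0.2],[0,0,-0.04,0,-0.2],[0,0,-0.08,0,0],[0.08,0.013,-0.08,0,0.3],[0.163,0.026,-0.08,0,0.3],[0.163,0.026,-0.08,0,0.3],[0.163,0.026,-0.04,0,0.3]]}}

```text
t: 8.5
tool_pos: [654.3, -27.3, 302.5]
tcp_rot: [[0.418, 0.909, 0.003], [0.909, -0.418, -0.001], [0.001, 0.003, -1.0]]
contact_force: [0.0, 0.4, -0.4]
finger_gap: 59.1
grasp_force: 0.0
```

```bash
python3 -c "
from h import *
print(loc());to([89.3,6,-7.7])
cv2.imwrite('pics/g3.png',cv2.resize(optics.capture('top')[110:260,320:470,::-1],(600,600),interpolation=cv2.INTER_CUBIC))"
```

```text
[ 89.01537599   6.88785151 117.51330186]
t 8.5 tcp [654.3 -27.3 302.5] F [ 0.   0.4 -0.4] gap 59.1 grip 0.0
shift [-0.0019 -0.0003  0.2504] roll 0.0011
```

View pics/g3.png

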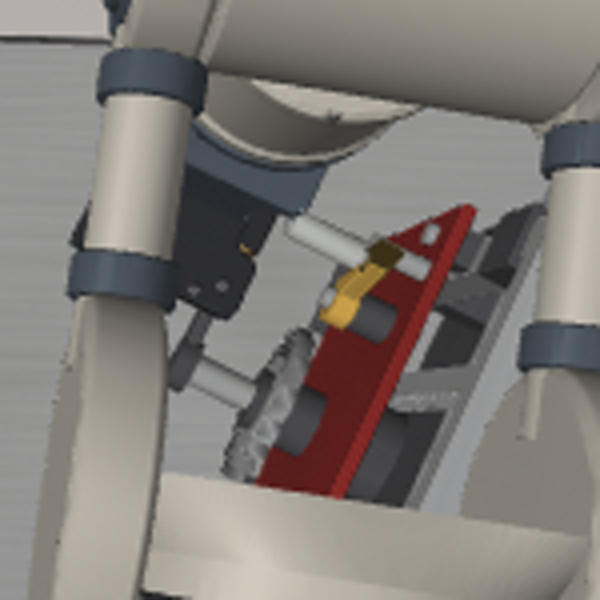

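The pawl lies back on its rest: yellow body at (365,280), peg at (330,240). Next I'll grip the handle again.

Call:
{"method": "carry_out", "body": {"series": [[-0.002,0,0.08,0,0.3],[-0.002,0,0.16,0,0.2],[-0.002,0,0.25,0,0],[-0.002,0,0.25,0,-0.2],[-0.002,0,0.25,0,-0.3],[-0.002,0,0.25,0,-1],[-0.002,0,0.25,0,-1],[-0.002,0,0.25,0,-1]], "squeeze": 10}}

```text
t: 9.35
tool_pos: [653.7, -29.1, 178.0]
tcp_rot: [[0.419, 0.908, 0.003], [0.908, -0.419, -0.001], [0.001, 0.003, -1.0]]
contact_force: [1.4, -1.6, 4.3]
finger_gap: 25.9
grasp_force: 10.0
```

Call:
{"method": "carry_out", "body": {"series": [[0,0,0,0,-1],[0,0,0,0,-1]]}}

```text
t: 9.55
tool_pos: [653.8, -29.0, 177.0]
tcp_rot: [[0.419, 0.908, 0.003], [0.908, -0.419, -0.001], [0.001, 0.003, -1.0]]
contact_force: [5.5, -2.1, 4.6]
finger_gap: 25.7
grasp_force: 10.0
```

```bash
python3 -c "
from h import *
print(loc());to([89.3,6,-7.7])"
```

```text
[89.27554978  5.03409912 -8.01753454]
t 9.55 tcp [653.8 -29.  177. ] F [ 5.5 -2.1  4.6] gap 25.7 grip 10.0
shift [ 0.0019  0.0001 -0.0006] roll 0.0006
```

Call:
{"method": "carry_out", "body": {"series": [[0,0.0015,0.023,0,-1],[0,0,0.048,0,-1],[0,-0.006,0.072,0,-1],[0,-0.014,0.096,0,-1],[0,-0.026,0.118,0,-1],[0,-0.037,0.133,0,-1],[0,-0.044,0.142,0,-1],[0,-0.044,0.142,0,-1]], "squeeze": 40}}

```text
t: 10.35
tool_pos: [631.3, -18.9, 104.3]
tcp_rot: [[0.419, 0.908, -0.002], [0.908, -0.419, 0.001], [-0.0, -0.002, -1.0]]
contact_force: [-3.0, 4.0, -2.8]
finger_gap: 25.3
grasp_force: 40.0
```

```bash
python3 -c "
from h import *
p=loc();print(p);to([67.4,5,-78.6]);q=p+[0,0,19];print(np.arctan2(-q[2],q[0])-np.deg2rad(10),np.hypot(q[0],q[2]))
for n in('top','side'):cv2.imwrite(f'pics/{n}4.png',optics.capture(n)[:,:,::-1])
a=cv2.imread('pics/side4.png')[195:265,270:340];b=cv2.imread('pics/top4.png')[235:285,380:430]
cv2.imwrite('pics/c4.png',np.hstack([cv2.resize(x,(400,400),interpolation=cv2.INTER_CUBIC) for x in(a,b)]))"
```

```text
[ 64.66436501   4.8135245  -80.6736918 ]
t 10.35 tcp [631.3 -18.9 104.3] F [-3.   4.  -2.8] gap 25.3 grip 40.0
shift [ 0.0004  0.0055 -0.0042] roll 0.0006
0.5871976683713399 89.35952306414751
```

View pics/c4.png

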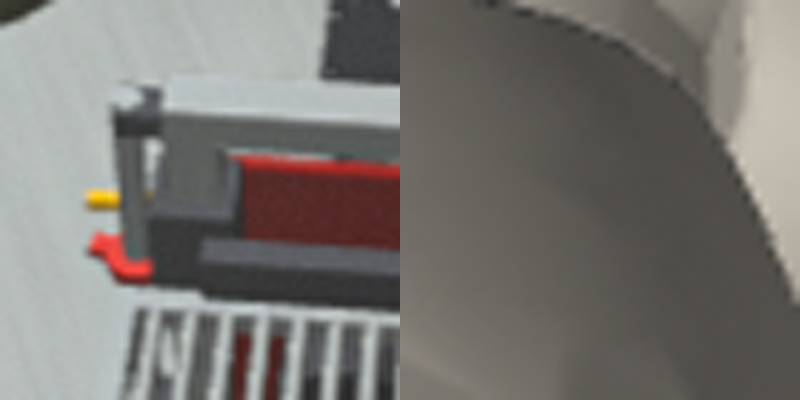

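The ring is now clear of the grate: a red front arc at (110-152, 262-283) with its clamp screw at (100,243), and the pointer tip at (85,200). I'll fit a ring model on the rod against both pictures.

Run:
```python
from h import *
from scipy.optimize import least_squares
p,e=tri((416,266),(292.4,211.6));print("rodtop",p.round(1),e.round(1))
A=cv2.imread("pics/side4.png");B=cv2.imread("pics/top0.png");C=cv2.imread("pics/side0.png")
def red(im):b,g,r=[im[...,i].astype(int) for i in range(3)];return (r>120)&(g<90)
def yel(im):b,g,r=[im[...,i].astype(int) for i in range(3)];return (r>150)&(g>110)&(b<120)
for nm,m in(("side4 red",red(A)[230:250,280:305]),):
    for i,row in enumerate(m): 
        if row.any():print(230+i,''.join('#' if v else '.' for v in row))
print('top0 r/y')
for i in range(244,272):print(i,''.join('Y' if yel(B)[i,j] else '#' if red(B)[i,j] else '.' for j in range(388,424)))
for nm,im in(("s0",C),("s4",A)):
    g=im[215:240,280:296].astype(int);w=np.clip(g[...,2]-g[...,0]-60,0,None)*(g[...,1]>100);v,u=np.mgrid[215:240,280:296]
    sel=(w>0);print(nm,"yel centroid",(u*w).sum()/w.sum(),(v*w).sum()/w.sum(),"left",u[sel].min())
t=np.linspace(0,2*np.pi,200)
for xy in (p[:2],):
  for z in (235,245,255,265):
    c=np.c_[xy[0]+13*np.cos(t),xy[1]+13*np.sin(t)]
    for n in("side","top"):
        q=np.vstack([proj(n,np.c_[c,np.full(200,z+h)]) for h in(-4,4)]);print(z,n,q.min(0).round(1),q.max(0).round(1))
```

```text
rodtop [ 426.4 -108.3  357. ] 0.6
236 ...........#.............
237 .......#####.............
238 ......######.............
239 ......######.............
240 ........#####.##.........
241 .........########........
242 ..........#######........
243 ...........#####.........
top0 r/y
244 .........####.......................
245 .........###........................
246 ........####.YY.YYY.................
247 ........###..YY.YYY.................
248 ........###.YYYYYYY.................
249 .......####.YY.YYY..................
250 ........##.YYYYYYY..................
251 ...........YY.YYY...................
252 ..........YYYYYYY...................
253 ..........YY.YYYY...................
254 .........YYYYYYY....................
255 .........YYYY#YY....................
256 .........YYY#####...................
257 ........YYYY#######.................
258 ........YYY#####...##...............
259 .......YYYY####......#..............
260 ......YYYY####......................
261 ......YYYY####......................
262 ......YYY..####.....................
263 .....YYYY..#####....................
264 .....YYY..########..................
265 ....YYYY.###########................
266 ....YYYY.##########.................
267 ....YYY..#####......................
268 ......Y....##.......................
269 ....................................
270 ....................................
271 ....................................
s0 yel centroid 287.27941176470586 226.11029411764707 left 285
s4 yel centroid 287.6565082644628 230.27479338842974 left 285
235 side [289.4 242.1] [300.6 252.9]
235 top [393.4 252.8] [406.4 265.5]
245 side [289.1 239.3] [300.5 250.2]
245 top [394.5 253.2] [407.6 266. ]
255 side [288.9 236.5] [300.3 247.5]
255 top [395.6 253.7] [408.9 266.6]
265 side [288.7 233.7] [300.2 244.7]
265 top [396.7 254.1] [410.2 267.3]
```

Run:
```python
from h import *
for nm,a,b in(("screw tip",(396.6,266.3),(286,238.2)),("ptr tip",(392.4,267.2),(284.8,223.8)),("rodtop",(416,266),(292.4,211.6))):
    p,e=tri(a,b);print(nm,p.round(1),e.round(1))
to([0,0,0])
```

```text
screw tip [412.  -95.1 259.4] 4.1
ptr tip [414.8 -79.4 291.6] 2.3
rodtop [ 426.4 -108.3  357. ] 0.6
t 10.45 tcp [631.4 -19.  104.3] F [-4.2  4.8 -3. ] gap 25.4 grip 40.0
shift [-0.0094 -0.1299 -0.161 ] roll 0.0006
```

Run:
```python
from h import *
from scipy.optimize import brentq
A=cv2.imread("pics/side4.png").astype(int);B=cv2.imread("pics/top0.png").astype(int);C=cv2.imread("pics/side0.png").astype(int)
rd=lambda im:im[...,2]-im[...,1]
ye=lambda im:im[...,1]-im[...,0]
print("side4 redness rows 234-247 cols 284-299");print(rd(A)[234:248,284:300])
for n,im,r0 in(("s0",C,219),("s4",A,225)):print(n,"yellowness rows",r0);print(ye(im)[r0:r0+9,282:293])
u=np.array([np.cos(f[2]),np.sin(f[2]),0])
def lift(uv,z):
    o,d=ray("top",uv);return o+d*(z-o[2])/d[2]
t=np.linspace(0,2*np.pi,100)
def ringbot(z,top):
    c=lift(top,z);q=np.c_[c[0]+13*np.cos(t),c[1]+13*np.sin(t),np.full(100,z-4)];return proj("side",q)[:,1].max()
for top in((403,261),(402.5,261),(403,260.5)):
    print("ring z for bottom 243.4/244:",[round(brentq(lambda z:ringbot(z,top)-b,200,330),1) for b in(243.4,244)])
def tip(z,top): return proj("side",lift(top,z)-23*u)
for top in((399.3,257),(399,256.6),(399.3,256.5)):
    for row in(223.6,224):
        z=brentq(lambda z:tip(z,top)[1]-row,200,360);print("ptr",top,row,round(z,1),tip(z,top).round(1),lift(top,z).round(1))
    z=brentq(lambda z:tip(z-19,lift and top)[1]-229.6,200,360)
```

```text
side4 redness rows 234-247 cols 284-299
[[ -6  -9  -9 -10 -13 -13 -10  -5  -4  -4  -3  -4  -1  -1  -1   0]
 [ -9  -9  16  46  13  -9   1  16  -2  -5  -3  -2  -1  -1   0   0]
 [-10   4  76 141 129 122 112  53  -2  -6  -4  -4  -1   1  -1  -1]
 [-10  33 130 167 167 166 147  61  -8  -7  -4  -3   0  -1  -2   0]
 [-10  34 136 161 156 163 155  84  -6 -12  -6  -5  -3  -3  -1   0]
 [ -7  13  60  78 127 165 164 117   5 -15  -9  -2   0  -5  -2   0]
 [ -8 -10  -4  12  95 166 167 150  81  38  51  72  52   2  -3  -1]
 [ -8 -11 -10 -11   9 122 170 165 158 155 157 149  91   5  -5   0]
 [ -7  -7  -8 -12  -8  45 125 161 170 172 174 160  85   3  -7   1]
 [ -6  -6  -9 -10 -13  -1  50  87  99  99 101  89  44  -5  -2   1]
 [ -7  -6  -8  -7  -8  -3  15  33  36  39  44  45  29  -2  -2  -1]
 [ -7  -6  -7  -6  -8  -8  -4  -7 -10  -7   3  -1  -6  -6  -4  -4]
 [ -6  -7  -7  -7  -6  -7  -9 -10 -10 -10  -8  -8  -9  -8  -7  -8]
 [ -7  -8  -8  -7  -6  -8  -7  -8  -9  -9  -8  -8  -8  -7  -9  -9]]
s0 yellowness rows 219
[[  4   2   2   2   2   1   3   3   1   1   2]
 [  4   3   2   1   1   0   1   1   3   2   2]
 [  
[... 580 characters left out ...]
-3]
 [  3   1  11  55 120 129 131 132  95   4  -3]
 [  4   1   8  27  47  47  47  51  42   7   0]
 [  3   3   3   4   3   1   1   3   3   1   2]
 [  3   2   2  -1   2   0   1   0   0   0   1]]
ring z for bottom 243.4/244: [268.0, 266.4]
ring z for bottom 243.4/244: [267.1, 265.5]
ring z for bottom 243.4/244: [267.7, 266.1]
ptr (399.3, 257) 223.6 295.5 [286.1 223.6] [436.6 -92.4 295.5]
ptr (399.3, 257) 224 294.4 [286.1 224. ] [436.5 -92.7 294.4]
ptr (399, 256.6) 223.6 294.7 [286.3 223.6] [437.4 -92.  294.7]
ptr (399, 256.6) 224 293.7 [286.3 224. ] [437.3 -92.2 293.7]
ptr (399.3, 256.5) 223.6 295.2 [286.5 223.6] [437.6 -92.5 295.2]
ptr (399.3, 256.5) 224 294.1 [286.5 224. ] [437.5 -92.7 294.1]
```

k=2: the pointer was at about 294 mm and the ring is at about 267 mm, so the gap is 27 mm against 26 mm for two notches. The winch stands about 0.24 rad short of that notch's bearing position, which is right for laying the pawl. Next I'll let go and move to the peg.

Call:
{"method": "carry_out", "body": {"series": [[0,0,0,0,0],[0,0,0,0,0.3],[0,0,-0.1,0,0.3],[0,0,-0.2,0,0.3],[0,0,-0.3,0,0],[0,0,-0.42,0,-0.2],[0,0,-0.42,0,-0.2],[0,0,-0.42,0,-0.2]]}}

```text
t: 11.25
tool_pos: [633.6, -19.8, 317.2]
tcp_rot: [[0.419, 0.908, 0.004], [0.908, -0.419, -0.001], [0.001, 0.004, -1.0]]
contact_force: [-0.7, -0.1, -0.4]
finger_gap: 36.7
grasp_force: 0.0
```

Call:
{"method": "carry_out", "body": {"series": [[-0.08,0.01,0,0,-0.2],[-0.162,0.023,0,0,-0.2],[-0.162,0.023,0,0,-0.2],[-0.162,0.023,0,0,-0.2]]}}

```text
t: 11.65
tool_pos: [608.4, -98.6, 313.1]
tcp_rot: [[0.421, 0.907, -0.002], [0.907, -0.421, 0.001], [-0.0, -0.003, -1.0]]
contact_force: [-0.1, -0.3, -1.1]
finger_gap: 36.7
grasp_force: 0.0
```

```bash
python3 -c "
from h import *
print(loc());to([76.7,-76,96])"
```

```text
[ 77.3431505  -77.15499825 128.13314382]
t 11.65 tcp [608.4 -98.6 313.1] F [-0.1 -0.3 -1.1] gap 36.7 grip 0.0
shift [ 0.0023 -0.0011  0.0643] roll -0.0
```

Call:
{"method": "carry_out", "body": {"series": [[0.002,-0.001,0.032,0,-0.2],[0.002,-0.001,0.064,0,-0.2],[0.002,-0.001,0.064,0,-0.2],[0.002,-0.001,0.064,0,-0.5],[0.002,-0.001,0.064,0,-1],[0.002,-0.001,0.064,0,-1],[0.002,-0.001,0.064,0,-1],[0.002,-0.001,0.064,0,-1]], "squeeze": 10}}

```text
t: 12.45
tool_pos: [609.3, -96.6, 283.5]
tcp_rot: [[0.419, 0.908, 0.001], [0.908, -0.419, 0.0], [0.001, 0.001, -1.0]]
contact_force: [-0.0, 2.5, 4.6]
finger_gap: 15.9
grasp_force: 10.0
```

```bash
python3 -c "
from h import *
print(loc());to([76.9,-76,95.7])"
```

```text
[ 77.33413791 -74.94082045  98.47068165]
t 12.45 tcp [609.3 -96.6 283.5] F [-0.   2.5  4.6] gap 15.9 grip 10.0
shift [-0.0021 -0.0009  0.0055] roll 0.0006
```

Call:
{"method": "carry_out", "body": {"series": [[0,-0.009,-0.004,0,-1],[0,-0.023,-0.008,0,-1],[0,-0.038,-0.009,0,-1],[0,-0.052,-0.008,0,-1],[0,-0.067,-0.004,0,-1],[0,-0.08,0.002,0,-1],[0,-0.092,0.011,0,-1],[0,-0.102,0.021,0,-1]]}}

```text
t: 13.25
tool_pos: [561.6, -74.9, 271.8]
tcp_rot: [[0.419, 0.908, -0.001], [0.908, -0.419, 0.0], [-0.0, -0.001, -1.0]]
contact_force: [1.8, 3.7, -1.4]
finger_gap: 16.0
grasp_force: 10.0
```

```bash
python3 -c "
from h import *
p=loc()-[58,0,60.8];print(p,np.hypot(p[0],p[2]),np.rad2deg(np.arctan2(p[2],p[0])))"
```

```text
[-33.03128428 -75.31081126  25.96788249] 42.01662364156724 141.82697844095856
```

Call:
{"method": "carry_out", "body": {"series": [[0,-0.008,0.012,0,-1],[0,-0.015,0.025,0,-1],[0,-0.018,0.037,0,-1],[0,-0.02,0.048,0,-1],[0,-0.02,0.058,0,-1],[0,-0.02,0.065,0,-1],[0,-0.019,0.07,0,-1],[0,-0.018,0.073,0,-1]]}}

```text
t: 14.05
tool_pos: [554.7, -71.8, 235.6]
tcp_rot: [[0.419, 0.908, -0.0], [0.908, -0.419, -0.0], [-0.0, -0.0, -1.0]]
contact_force: [1.8, 4.3, -1.4]
finger_gap: 15.9
grasp_force: 10.0
```

```bash
python3 -c "
from h import *
p=loc()-[58,0,60.8];print(p,np.hypot(p[0],p[2]),np.rad2deg(np.arctan2(p[2],p[0]))%360)"
```

```text
[-40.6139768  -75.40197611 -10.16665351] 41.86712260033748 194.0537144819964
```

Call:
{"method": "carry_out", "body": {"series": [[0,0.0005,0.002,0,-1],[0,0.001,0.004,0,-1],[0,0.001,0.004,0,-1]], "squeeze": 6}}

```text
t: 14.35
tool_pos: [555.1, -71.9, 233.9]
tcp_rot: [[0.419, 0.908, 0.0], [0.908, -0.419, -0.0], [-0.0, 0.0, -1.0]]
contact_force: [3.3, 3.1, -1.8]
finger_gap: 15.8
grasp_force: 6.0
```

Call:
{"method": "carry_out", "body": {"series": [[0,0.0005,0.002,0,-1],[0,0.001,0.004,0,-1],[0,0.001,0.004,0,-1]]}}

```text
t: 14.65
tool_pos: [555.7, -72.2, 231.9]
tcp_rot: [[0.419, 0.908, 0.0], [0.908, -0.419, -0.0], [0.0, 0.0, -1.0]]
contact_force: [4.2, 2.5, -1.0]
finger_gap: 16.0
grasp_force: 6.0
```

```bash
python3 -c "
from h import *
p=loc()-[58,0,60.8];print(p,np.hypot(p[0],p[2]),np.rad2deg(np.arctan2(p[2],p[0]))%360)"
```

```text
[-39.53690354 -75.36451522 -13.89994934] 41.909131858049186 199.37009309649702
```

Call:
{"method": "carry_out", "body": {"series": [[0,0.0005,0.002,0,-1],[0,0.001,0.003,0,-1],[0,0.001,0.003,0,-1]]}}

```text
t: 14.95
tool_pos: [555.8, -72.3, 230.7]
tcp_rot: [[0.419, 0.908, -0.0], [0.908, -0.419, -0.0], [-0.0, 0.0, -1.0]]
contact_force: [0.1, 3.8, 5.9]
finger_gap: 15.6
grasp_force: 6.0
```

```bash
python3 -c "
from h import *
p=loc()-[58,0,60.8];print(p,np.hypot(p[0],p[2]),np.rad2deg(np.arctan2(p[2],p[0]))%360)"
```

```text
[-39.39107215 -75.40288693 -15.07191098] 42.17604848140225 200.93797580751894
```

The nose has met the wheel: Fz steps up by 7 N at a pawl angle of about 0.06. I'll let go and return to the crank.

Call:
{"method": "carry_out", "body": {"series": [[0,0,0,0,-0.4],[0,0,0,0,-0.2],[0,0,-0.08,0,-0.2],[0,0,-0.16,0,-0.2],[0.08,0.046,-0.16,0,0.3],[0.161,0.092,-0.16,0,0.3],[0.161,0.092,-0.16,0,0.3],[0.161,0.092,-0.16,0,0.3]]}}

```text
t: 15.75
tool_pos: [631.4, -18.1, 309.6]
tcp_rot: [[0.418, 0.908, -0.002], [0.908, -0.418, -0.0], [-0.001, -0.001, -1.0]]
contact_force: [-0.5, 0.5, -0.4]
finger_gap: 59.4
grasp_force: 0.0
```

```bash
python3 -c "
from h import *
print(loc());to([64.7,5,-80.7])
cv2.imwrite('pics/top5.png',optics.capture('top')[:,:,::-1])
cv2.imwrite('pics/g5.png',cv2.resize(cv2.imread('pics/top5.png')[110:260,320:470],(600,600),interpolation=cv2.INTER_CUBIC))"
```

```text
[ 64.40343323   5.57044026 124.58353199]
t 15.75 tcp [631.4 -18.1 309.6] F [-0.5  0.5 -0.4] gap 59.4 grip 0.0
shift [-0.0008  0.0011  0.4106] roll 0.0009
```

View pics/g5.png

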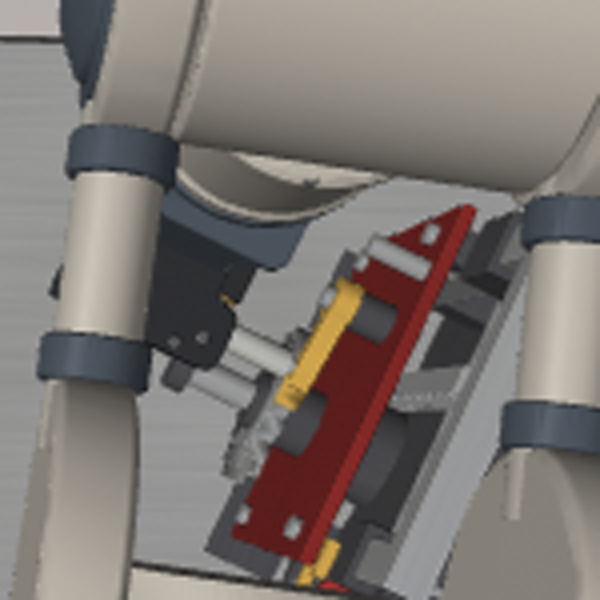

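The pawl is down on the wheel, with its nose near (290,395). I'll descend and grip the handle.

Call:
{"method": "carry_out", "body": {"series": [[-0.001,0.001,0.1,0,0.3],[-0.001,0.001,0.2,0,0.3],[-0.001,0.001,0.3,0,0.3],[-0.001,0.001,0.36,0,0.3],[-0.001,0.001,0.41,0,0.1],[-0.001,0.001,0.41,0,-0.1],[-0.001,0.001,0.41,0,-0.3],[-0.001,0.001,0.41,0,-0.35]], "squeeze": 8}}

```text
t: 16.6
tool_pos: [632.4, -19.6, 107.3]
tcp_rot: [[0.419, 0.908, 0.002], [0.908, -0.419, -0.0], [0.001, 0.002, -1.0]]
contact_force: [0.9, -0.5, 0.4]
finger_gap: 30.6
grasp_force: 0.0
```

Call:
{"method": "carry_out", "body": {"series": [[0,0,0,0,-1],[0,0,0,0,-1],[0,0,0,0,-1],[0,0,0,0,-1]]}}

```text
t: 17.0
tool_pos: [631.3, -19.0, 106.8]
tcp_rot: [[0.419, 0.908, 0.0], [0.908, -0.419, 0.0], [0.0, 0.0, -1.0]]
contact_force: [-4.6, 2.8, 4.7]
finger_gap: 25.7
grasp_force: 8.0
```

```bash
python3 -c "
from h import *
print(loc());to([64.7,5,-80.7])"
```

```text
[ 64.70087537   4.72095106 -78.19714213]
t 17.0 tcp [631.3 -19.  106.8] F [-4.6  2.8  4.7] gap 25.7 grip 8.0
shift [ 0.0006 -0.      0.005 ] roll 0.0006
```

Call:
{"method": "carry_out", "body": {"series": [[0,-0.002,0,0,-1],[0,-0.005,0.003,0,-1],[0,-0.008,0.006,0,-1],[0,-0.0115,0.009,0,-1],[0,-0.015,0.012,0,-1],[0,-0.0185,0.015,0,-1],[0,-0.022,0.018,0,-1],[0,-0.022,0.018,0,-1]], "squeeze": 25}}

```text
t: 17.8
tool_pos: [622.1, -14.7, 97.7]
tcp_rot: [[0.419, 0.908, 0.002], [0.908, -0.419, -0.001], [0.0, 0.002, -1.0]]
contact_force: [-3.3, -1.3, 8.1]
finger_gap: 25.2
grasp_force: 25.0
```

```bash
cat >> h.py <<'E'
def feel():
    p=loc();s=observe();F=np.array(s["contact_force"]);a=f[2];Fu=F[0]*np.cos(a)+F[1]*np.sin(a)
    th=np.arctan2(-(p[2]+16.5),p[0])
    print("t",round(s["t"],2),"u,z",p[[0,2]].round(2),"w",round(th-np.deg2rad(10),3),"R",round(np.hypot(p[0],p[2]+16.5),1),"Fu,Fz",Fu.round(1),F[2].round(1),"tang",(Fu*np.sin(th)+F[2]*np.cos(th)).round(1),"rad",(Fu*np.cos(th)-F[2]*np.sin(th)).round(1))
E
python3 -c "
from h import *
feel()"
```

```text
t 17.8 u,z [ 54.48 -87.28] w 0.74 R 89.3 Fu,Fz -2.5 8.1 tang 3.0 rad -7.9
```

Call:
{"method": "carry_out", "body": {"series": [[0,-0.0023,0.0005,0,-1],[0,-0.004,0.0015,0,-1],[0,-0.0055,0.0026,0,-1]]}}

```text
t: 18.1
tool_pos: [620.3, -13.8, 96.3]
tcp_rot: [[0.419, 0.908, 0.003], [0.908, -0.419, -0.001], [0.0, 0.003, -1.0]]
contact_force: [-0.0, -3.3, 7.2]
finger_gap: 25.4
grasp_force: 25.0
```

```bash
python3 -c "
from h import *
feel()"
```

```text
t 18.1 u,z [ 52.48 -88.67] w 0.768 R 89.2 Fu,Fz 1.4 7.2 tang 5.3 rad -5.0
```

Call:
{"method": "carry_out", "body": {"series": [[0,-0.0017,0.0011,0,-1],[0,-0.0034,0.0022,0,-1]]}}

```text
t: 18.3
tool_pos: [618.7, -13.2, 95.2]
tcp_rot: [[0.419, 0.908, 0.003], [0.908, -0.419, -0.001], [0.0, 0.003, -1.0]]
contact_force: [1.4, -4.3, 4.8]
finger_gap: 25.6
grasp_force: 25.0
```

```bash
python3 -c "
from h import *
feel()"
```

```text
t 18.3 u,z [ 50.8  -89.82] w 0.79 R 89.2 Fu,Fz 3.1 4.8 tang 5.3 rad -2.2
```

Call:
{"method": "carry_out", "body": {"series": [[0,-0.0017,0.0011,0,-1]]}}

```text
t: 18.4
tool_pos: [617.9, -12.8, 94.6]
tcp_rot: [[0.419, 0.908, 0.003], [0.908, -0.419, -0.001], [0.0, 0.003, -1.0]]
contact_force: [1.4, -3.9, 6.2]
finger_gap: 25.5
grasp_force: 25.0
```

```bash
python3 -c "
from h import *
feel()"
```

```text
t 18.4 u,z [ 49.95 -90.4 ] w 0.802 R 89.2 Fu,Fz 3.0 6.2 tang 5.9 rad -3.5
```

Call:
{"method": "carry_out", "body": {"series": [[0,-0.0017,0.0011,0,-1]]}}

```text
t: 18.5
tool_pos: [617.2, -12.5, 94.1]
tcp_rot: [[0.419, 0.908, 0.003], [0.908, -0.419, -0.001], [0.0, 0.003, -1.0]]
contact_force: [1.1, -4.5, 5.4]
finger_gap: 25.5
grasp_force: 25.0
```

```bash
python3 -c "
from h import *
feel()"
```

```text
t 18.5 u,z [ 49.15 -90.92] w 0.813 R 89.2 Fu,Fz 2.9 5.4 tang 5.4 rad -2.9
```

Call:
{"method": "carry_out", "body": {"series": [[0,-0.0017,0.0011,0,-1]]}}

```text
t: 18.6
tool_pos: [616.4, -12.1, 93.5]
tcp_rot: [[0.419, 0.908, 0.003], [0.908, -0.419, -0.001], [0.0, 0.003, -1.0]]
contact_force: [1.2, -4.0, 6.4]
finger_gap: 25.2
grasp_force: 25.0
```

```bash
python3 -c "
from h import *
feel()"
```

```text
t 18.6 u,z [ 48.3  -91.47] w 0.824 R 89.2 Fu,Fz 2.8 6.4 tang 5.8 rad -3.9
```

Call:
{"method": "carry_out", "body": {"series": [[0,-0.0017,0.0011,0,-1]]}}

```text
t: 18.7
tool_pos: [615.8, -11.8, 93.1]
tcp_rot: [[0.419, 0.908, 0.003], [0.908, -0.419, -0.001], [0.0, 0.003, -1.0]]
contact_force: [2.1, -4.7, 7.9]
finger_gap: 25.6
grasp_force: 25.0
```

```bash
python3 -c "
from h import *
feel()"
```

```text
t 18.7 u,z [ 47.59 -91.92] w 0.833 R 89.2 Fu,Fz 3.9 7.9 tang 7.5 rad -4.7
```

Call:
{"method": "carry_out", "body": {"series": [[0,-0.001,0.0005,0,-1]]}}

```text
t: 18.8
tool_pos: [615.6, -11.7, 92.9]
tcp_rot: [[0.419, 0.908, 0.004], [0.908, -0.419, -0.001], [0.0, 0.004, -1.0]]
contact_force: [2.7, -6.6, 7.6]
finger_gap: 25.5
grasp_force: 25.0
```

```bash
python3 -c "
from h import *
feel()"
```

```text
t 18.8 u,z [ 47.34 -92.09] w 0.837 R 89.2 Fu,Fz 5.2 7.6 tang 8.5 rad -3.7
```

Call:
{"method": "carry_out", "body": {"series": [[0,-0.001,0.0005,0,-1],[0,-0.002,0.001,0,-1]]}}

```text
t: 19.0
tool_pos: [615.2, -11.5, 92.7]
tcp_rot: [[0.419, 0.908, 0.005], [0.908, -0.419, -0.002], [0.001, 0.005, -1.0]]
contact_force: [4.9, -6.6, 8.7]
finger_gap: 25.3
grasp_force: 25.0
```

```bash
python3 -c "
from h import *
feel()"
```

```text
t 19.0 u,z [ 46.94 -92.34] w 0.842 R 89.2 Fu,Fz 7.2 8.7 tang 10.7 rad -3.6
```

Call:
{"method": "carry_out", "body": {"series": [[0,-0.001,0.0005,0,-1],[0,-0.001,0.0005,0,-1]]}}

```text
t: 19.2
tool_pos: [615.0, -11.4, 92.5]
tcp_rot: [[0.419, 0.908, 0.005], [0.908, -0.419, -0.002], [0.001, 0.005, -1.0]]
contact_force: [4.7, -7.8, 8.1]
finger_gap: 25.4
grasp_force: 25.0
```

```bash
python3 -c "
from h import *
feel()"
```

```text
t 19.2 u,z [ 46.69 -92.48] w 0.845 R 89.2 Fu,Fz 7.6 8.1 tang 10.7 rad -2.9
```

Call:
{"method": "carry_out", "body": {"series": [[0,0,0,0,-0.3],[0,0,0,0,0.2],[0,0,0,0,0.3],[0,0,-0.05,0,0.3],[0,0,-0.15,0,0.3],[0,0,-0.25,0,0.3],[0,0,-0.35,0,0.3],[0,0,-0.45,0,0.3]]}}

```text
t: 20.0
tool_pos: [612.1, -10.2, 317.9]
tcp_rot: [[0.419, 0.908, -0.0], [0.908, -0.419, 0.0], [0.0, -0.0, -1.0]]
contact_force: [0.5, 0.5, -0.1]
finger_gap: 59.6
grasp_force: 0.0
```

Call:
{"method": "carry_out", "body": {"series": [[0.1,0,0,0,0.3],[0.2,0,0,0,0.3],[0.3,-0.05,0,0,0.3],[0.4,-0.1,0,0,0.3],[0.5,-0.15,0,0,0.3],[0.6,-0.2,0,0,0.3],[0.6,-0.2,0,0,0.3],[0.6,-0.2,0,0,0.3]]}}

```text
t: 20.8
tool_pos: [646.6, 307.5, 315.0]
tcp_rot: [[0.415, 0.91, -0.001], [0.91, -0.415, 0.0], [-0.0, -0.001, -1.0]]
contact_force: [-0.3, -0.4, -0.2]
finger_gap: 59.1
grasp_force: 0.0
```

```bash
python3 -c "
from h import *
feel()
for n in('top','side'):cv2.imwrite(f'pics/{n}6.png',optics.capture(n)[:,:,::-1])
a=cv2.imread('pics/side6.png')[195:265,270:340];b=cv2.imread('pics/top6.png')[145:285,330:470]
cv2.imwrite('pics/c6.png',np.hstack([cv2.resize(x,(400,400),interpolation=cv2.INTER_CUBIC) for x in(a,b)]))"
```

```text
t 20.8 u,z [-58.81 130.02] w -2.127 R 157.9 Fu,Fz -0.1 -0.2 tang 0.2 rad -0.1
```

View pics/c6.png

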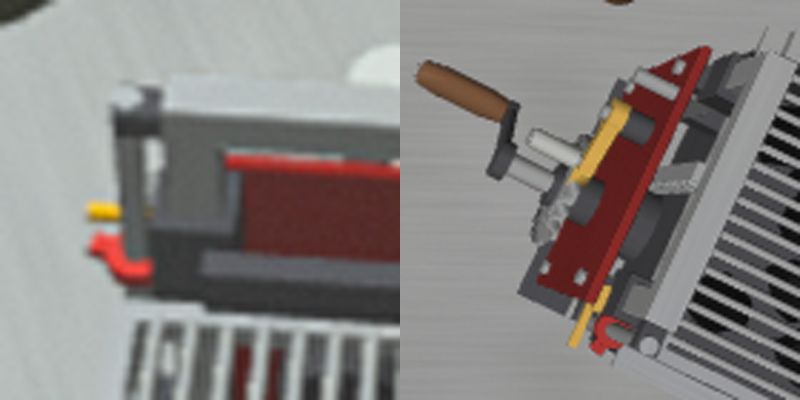

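The pawl is seated and the crank is released. The side crop shows the pointer tip at (88,211) and the ring at (110-152, 235-283). With the top view clear, I'll check the pointer and ring heights precisely before closing.

Run:
```python
from h import *
from scipy.optimize import minimize
T=cv2.imread("pics/top6.png").astype(int);S=cv2.imread("pics/side6.png").astype(int)
cls=lambda im:(np.clip((im[...,2]-im[...,1])/165.,0,1)*(im[...,1]<110),np.clip((im[...,1]-im[...,0])/130.,0,1))
rT,yT=cls(T);rS,yS=cls(S)
print("TOP");[print(i,''.join('Y' if yT[i,j]>.5 else '#' if rT[i,j]>.5 else '.' for j in range(385,424))) for i in range(243,272)]
print("SIDE");[print(i,''.join('Y' if yS[i,j]>.4 else '#' if rS[i,j]>.4 else '.' for j in range(280,305))) for i in range(226,247)]
u=np.array([np.cos(f[2]),np.sin(f[2]),0]);n=np.array([-u[1],u[0],0]);k=np.array([0,0,1.])
def fill(nm,P,win,K=8):
    q=proj(nm,P);r0,r1,c0,c1=win
    m=np.zeros(((r1-r0)*K,(c1-c0)*K),np.uint8);h=cv2.convexHull(np.round(((q-[c0,r0])+.5)*K*16).astype(np.int32))
    cv2.fillConvexPoly(m,h,1,shift=4);return cv2.GaussianBlur(m.astype(float),(0,0),K*.4).reshape(r1-r0,K,c1-c0,K).mean((1,3))
WT=(243,271,386,412);WS=(224,236,281,290)
def box(c,sz):return np.array([c+a*sz[0]/2*u+b*sz[1]/2*n+d*sz[2]/2*k for a in(-1,1) for b in(-1,1) for d in(-1,1)])
sl=lambda a,w:a[w[0]:w[1],w[2]:w[3]]
for sz in((46,6,5),(46,5,6)):
    def cost(c):return ((fill("top",box(c,sz),WT)-sl(yT,WT))**2).sum()+3*((fill("side",box(c,sz),WS)-sl(yS,WS))**2).sum()
    best=min((minimize(cost,[435+dx,-93,265+dz],method="Nelder-Mead",options=dict(initial_simplex=None,xatol=.05)) for dx in(-3,3) for dz in(-8,0,8)),key=lambda o:o.fun);print("ptr",sz,best.x.round(1),best.fun.round(2))
t=np.linspace(0,2*np.pi,60)
RT=(250,263,400,411);RS=(240,247,287,297)
cyl=lambda c:np.vstack([np.c_[c[0]+13*np.cos(t),c[1]+13*np.sin(t),np.full(60,c[2]+h)] for h in(-4,4)])
print("ring side-bottom vs z at top-view ring centre; edges:")
for xy in((426.4,-108.3),(425,-107),(424,-105)):
    for z in(250,258,266):
        q=proj("top",cyl([*xy,z]));s=proj("side",cyl([*xy,z]));print(xy,z,"top",q.min(0).round(1),q.max(0).round(1),"side",s.min(0).round(1),s.max(0).round(1))
```

```text
TOP
243 .............###.......................
244 ............####.......................
245 ............###.YYY....................
246 ...........####.YYY....................
247 ...........####YYY.....................
248 ...........###.YYY.....................
249 ..........####.YY......................
250 ...........##.YYY......................
251 ..........YY.YYYY......................
252 ..........YYYYYY.......................
253 .........YYYYYYY.......................
254 .........YYY...........................
255 .........YYY....#......................
256 ........YYY....#####...................
257 ........YYY...########.................
258 .......YYY....####....##...............
259 .......YYY...####.......#..............
260 ......YYY....####......................
261 ......YYY....####......................
262 .....YYYY.....###......................
263 .....YYY......####.....................
264 ....YYYY.....#######...................
265 ....YYY.....###########................
266 ......Y.....#########..................
267 .............####...................
[... 991 characters left out ...]
08.2 266.4] side [289.  237.9] [300.4 248.9]
(426.4, -108.3) 258 top [395.9 253.8] [409.3 266.8] side [288.8 235.7] [300.3 246.7]
(426.4, -108.3) 266 top [396.8 254.2] [410.3 267.3] side [288.6 233.4] [300.1 244.4]
(425, -107) 250 top [394.4 254.1] [407.6 267. ] side [288.3 237.7] [299.6 248.6]
(425, -107) 258 top [395.3 254.5] [408.6 267.5] side [288.1 235.4] [299.5 246.4]
(425, -107) 266 top [396.2 254.9] [409.7 268. ] side [287.9 233.2] [299.4 244.2]
(424, -105) 250 top [393.5 254.6] [406.7 267.5] side [287.6 237.2] [299.  248.1]
(424, -105) 258 top [394.3 255. ] [407.7 268. ] side [287.4 234.9] [298.8 245.9]
(424, -105) 266 top [395.2 255.3] [408.7 268.5] side [287.2 232.7] [298.7 243.6]
```

The pointer fits at about 266 mm and the ring at about 268 ± 3 mm. A neighbouring notch would be off by about 10 mm or more, so this is the nearest one. I'm handing in.

```bash
python3 -c "
from rig import close_job
print(close_job())"
```

```text
the job is handed in; nothing more can be done
None
```

The grate is wound down two notches, with the pointer about 3 mm from the red ring's height by camera. The pawl is back in the ratchet with a tooth bearing on it (about 20 N, judged from handle force), the crank is released, and the job was handed in at about 21 s.

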